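# Pop the peg drawer and catch it on a finger

### The arm

A 6-joint arm with a two-finger parallel gripper is mounted at the origin on the work surface. World frame = base frame: x ahead of the robot, y to its left, z up, the work surface at z = 0. Lengths are in m, angles in rad, forces in N, time in s.
With the tool pointing down it reaches from about 0.25 to 0.725 m from the base axis. Payload 4 kg.
Tool frame: the origin (TCP) lies on the centre line of the jaws, within the pads' length; the fingertips stand 14 mm ahead of it and the grasp point (between the pads) lies 5 mm behind it; z points along the fingers, x is the direction in which the jaws open and shut, and the axes are right-handed (so a half turn about z gives the same grasp; the last joint's range is limited). The gripper opens to 85 mm and grips with 20 to 120 N. Pads are 22 mm wide; open, the fingers measure 114 mm over their backs; the gripper's body (76 mm by 85 mm) begins 54 mm behind the grasp point. The pads swing forward as they close: fully open they stand 13 mm farther back than shut.
Start: joints at [1.14, 0.241, 0.005, 1.335, 0, 1.571], TCP at [0.209, 0.454, 0.245] pointing down, gripper open.
Joint ranges: [-2.72, 2.72], [-1.05, 1.87], [-1.09, 1.28], [-1.99, 2.15], [-1.42, 1.44], [-3.14, 3.14]. Speed limits (rad/s): [2.79, 2.79, 3.14, 3.14, 3.14, 3.14].

### API

Orientations are given as a unit quaternion [x, y, z, w].
In Python, from workcell import bot gives the robot as it stands.
- The arm moves only by the tool play_rows, never from a script. Its argument "motion" is a list of rows, each an object with "fingers": the closure, from -1 (fully open) to 1 (shut), so that 0 is half open; "translation": the shift along the tool's x, y, z in cm, a list of three; "roll": the turn about the tool's z in degrees. A call has 1 to 20 rows; each row is the pose to reach, as a shift and turn from the pose commanded when the call began, along the tool's axes at that moment; what a row does not reach only later rows make up. A row lasts 1/12 s, in which the tool goes at most 41.7 mm and 7.16 degrees, less where a joint would pass 70% of its speed; a pose out of reach is approached as far as the arm can. A call with a gripper value outside its range is refused whole. The fingers move at their own pace and stop on an object; the grip force is fixed at half the most. Time passes only in rows, so rows that repeat a pose let the fingers close. It gives the time, the measured TCP pose, the force and the opening at its end, in the units of the state.
- bot.get_obs(): the state, without advancing time (a new reading comes with each control period).
- bot.camera(name): name is "scene" or "side" or "wrist"; returns a dict with "pixels" (480x640x3 uint8, red, green, blue), "intrinsics" (3x3 intrinsics, pixels), "k1" (the pictures are not rectified: a ray, as slopes to the right and down, at radius r is drawn at 1 + k1 r^2 times it, then the intrinsics apply), "world_to_cam" (4x4, takes a point from world to camera coordinates). Camera axes: x right, y down, z forward; pixel columns grow to the right and rows downward; lengths in m; the calibration is good to about 2 mm. A picture is of the moment at which its call begins. There is no depth.
- bot.job_done(): hands the job in, once; it reports no verdict.
The state is a dict: "clock": time; "joint_pos": joint angles; "joint_vel": joint speeds; "tau": joint torques, N m; "eef_pos": TCP position; "tool_rot": TCP orientation; "ft_force": force on the tool from outside, world axes, zero at the start; "ft_torque": the same for the moment, N m; "grip_width": finger opening in m.
Only numpy, scipy, OpenCV 4.12 (cv2) and the standard library are available. Lean on these libraries where they do the work, as an engineer would, in place of code of your own. Each camera call takes 0.05 s, during which the arm holds its last target. There are 200 camera calls.

### The job

Open the spring-loaded peg drawer of the small green steel case without letting it fly out: press the red ejector button down with one fingertip while the other finger waits in front of the drawer, so that the drawer comes to rest against that finger part-way out while the button is still down. Then let the drawer out slowly against the finger until it is fully open and leave it so. Touch the drawer only on the outside of its front, do not pinch or lift anything, and leave everything else where it is.

Things in the scene. Friction and masses are not known exactly. Their poses are not given: they have to be found in the camera images.
- peg_case: dark green sheet-steel parts case, fixed to the table, 125 mm wide (its y) x 160 mm deep (its x) x 58 mm high. Origin on the table at the middle of its front edge; x points into the case (away from the open front), y to its left seen from the front, z up. A dark steel ejector housing 46 mm wide, 44 mm deep and 22 mm high is fixed to its right flank (y -0.0625 to -0.1085, x -0.008 to 0.036). The 150 mm in front of it are clear for the drawer.
- ejector_top (a point): centre of the top of the red round ejector button, 22 mm across, on the housing at the right of the case, at x 0.010, y -0.088, z 0.032 of the case; moves down with the button. 25 mm to the case's flank.
- ejector (a joint): how far the ejector button is pressed down, m: 0 up, 0.007 right down. A spring pushes it up (about 2 N at the start, 5 N right down). The drawer is let go about 4 mm down.
- peg_drawer (a joint): how far the drawer has run out of the case, m: 0 shut and latched, 0.115 fully open against its stop. An ejector spring pushes it out all the way (5 N when shut, 2.7 N when open; the drawer weighs about 0.4 kg with its pegs): let go freely it bangs into its stop in less than half a second. It stays open when out, and follows a finger that backs away.
- drawer_face (a point): centre of the outside of the drawer's flat front, a green panel 120 mm wide (y -0.060 to 0.060) and 46 mm high (z 0.006 to 0.052) that shuts over the front of the case; 5 mm before the case's front edge when shut. Moves with the drawer, which runs out along -x of the case. Behind the front is a steel tray of pegs, 30 mm high, with a steel liner on the back of the front: these are not to be touched.
- nose_plier: steel nose plier with blue handles, 165 mm long, 16 mm high, lying on the table some 10 cm to the right of the case. Bystander.
- peg_tin: round tin with an orange band and white pegs, 64 mm across, 30 mm high, standing on top of the case at the rear. Bystander.
- grommet_strip: purple grommet strip, 190 mm long, 7 mm wide, 13 mm high, lying on the table to the left. Bystander.
- awl: stringing awl with a wooden handle, 135 mm long, 26 mm thick, lying on the table to the right. Bystander.
- starting_clamp: aluminium starting clamp, 75 mm long, 22 mm wide, 18 mm high, lying on the table to the left. Bystander.
- string_reel: reel of lime string, 124 mm across, 46 mm high, lying on the table to the right. Bystander.
- racquet_rim (a point): point on the rim of the blue racquet frame mounted flat on the stringing machine's turntable on the left, half-way along the head on the robot's side, 0.18 m above the table; the turntable turns stiffly. Bystander.

How it is judged:
By the outcome, as a careful person would: the job done as asked, in the order asked, and still so for the second after the job is handed in, with the robot touching nothing.
It also fails if it takes over 40 s, if anything falls off the work surface, if the arm or the gripper's body presses on something with over 40 N, if the wrist force passes 120 N, or if a joint passes its speed limit or range.

## Working session

There is one attempt and no reset: what is moved stays moved. The work goes in short steps, Python scripts to look and compute and a tool call to move; the robot and the scene stay as the last step left them, time stands still between calls to the robot, and variables do not carry over. Pictures are saved under pics/ and viewed, about 8 in all and at most 12, crops included, and the job is handed in when it is done.

Besides the shell and the picture viewer there is one more tool, called after ">>>" as name(argument=value, ...), one argument or row to a line, values as JSON. play_rows: Moves the arm, as the interface text tells. Its arguments: {"type":"object","properties":{"motion":{"type":"array","items":{"type":"object","properties":{"fingers":{"type":"number"},"translation":{"type":"array","items":{"type":"number"}},"roll":{"type":"number"}}}}},"required":["motion"]}

```bash
mkdir -p pics; ls; cat > h.py <<'E'
import numpy as np, cv2
from workcell import bot
def snap(n,f):
    c=bot.camera(n); cv2.imwrite('pics/'+f+'.png',c['pixels'][:,:,::-1]); np.savez('pics/'+f+'.npz',K=c['intrinsics'],k1=c['k1'],T=c['world_to_cam'])
def crop(f,x0,y0,x1,y1,s,o):
    im=cv2.imread('pics/'+f+'.png')[y0:y1,x0:x1]; cv2.imwrite('pics/'+o+'.png',cv2.resize(im,None,fx=s,fy=s,interpolation=cv2.INTER_CUBIC))
def ray(f,u,v):
    d=np.load('pics/'+f+'.npz'); K,T,k=d['K'],d['T'],float(d['k1'])
    p=cv2.undistortPoints(np.array([[[u,v]]],float),K,np.array([k,0,0,0.]))[0,0]
    R,t=T[:3,:3],T[:3,3]; o=-R.T@t; r=R.T@np.array([p[0],p[1],1]); return o,r
def atz(f,u,v,z):
    o,r=ray(f,u,v); return o+r*(z-o[2])/r[2]
def proj(f,P):
    d=np.load('pics/'+f+'.npz'); K,T,k=d['K'],d['T'],float(d['k1'])
    return cv2.projectPoints(np.atleast_2d(P).astype(float),cv2.Rodrigues(T[:3,:3])[0],T[:3,3],K,np.array([k,0,0,0.]))[0][:,0]
E
python3 - <<'E'
from h import *
s=bot.get_obs(); print(s)
snap('scene','s0'); snap('side','d0')
a=cv2.imread('pics/s0.png');b=cv2.imread('pics/d0.png')
for f in('s0','d0'):
    d=np.load('pics/'+f+'.npz');print(d['T'],d['k1'])
E
```

```text
pics
{'clock': 0.0, 'joint_pos': array([ 1.14002308e+00,  2.41398170e-01,  3.69498675e-03,  1.33518350e+00,
       -3.08944940e-05,  1.57081164e+00]), 'joint_vel': array([ 0.00277134, -0.00085792, -0.00100895,  0.00109444, -0.00073789,
        0.00158512]), 'tau': array([-1.36408751e-03, -3.72320795e+01,  2.52407295e+01,  1.68947247e-02,
       -8.53254005e-05,  1.18863400e-05]), 'eef_pos': array([0.2085399 , 0.45376297, 0.24440916]), 'tool_rot': array([ 8.41898410e-01,  5.39635038e-01, -8.71588885e-04,  5.77032939e-04]), 'ft_force': array([0.3368664 , 0.24682908, 0.69235252]), 'ft_torque': array([-0.01600242, -0.01422862, -0.04033033]), 'grip_width': 0.08551356248404163}
[[-0.81791014  0.57533414  0.003693    0.49376886]
 [ 0.47362672  0.67693668 -0.56341323 -0.1392445 ]
 [-0.32665079 -0.45907229 -0.82616699  1.89067124]
 [ 0.          0.          0.          1.        ]] 0.02364657029191927
[[ 0.96200438 -0.27294409 -0.00700728 -0.53857816]
 [-0.1864407  -0.63793681 -0.74717902  0.1471018 ]
 [ 0.1994679   0.72009593 -0.66458589  1.46052565]
 [ 0.          0.          0.          1.        ]] -0.006044040607889102
```

View pics/s0.png

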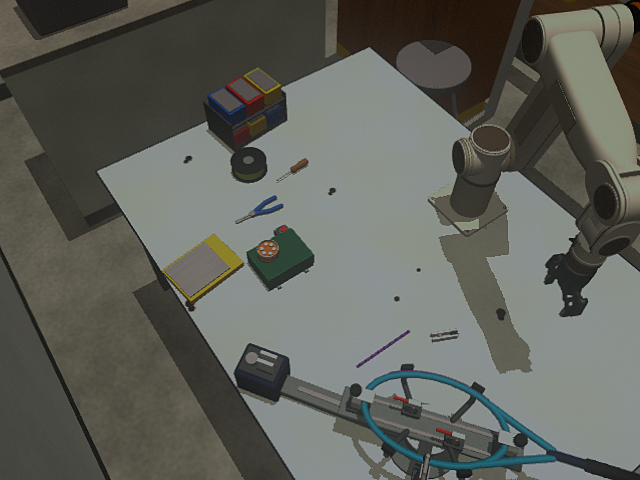

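View pics/d0.png

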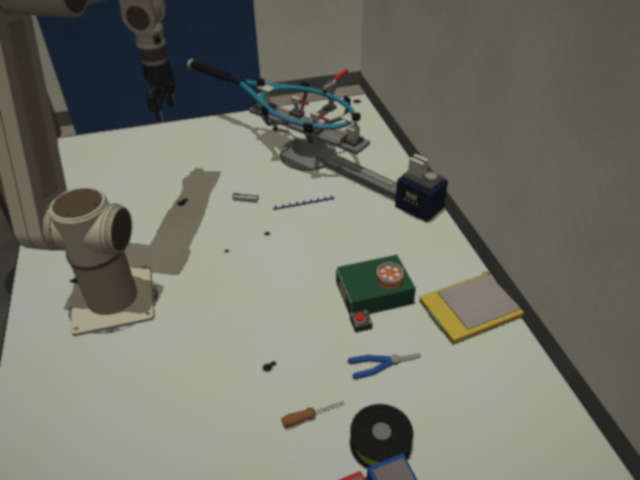

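Scene: case at about (281,258) with its red button at (283,229). Side: case at (375,285), button at (360,318), tin on top at the rear. I'll enlarge both.

```bash
python3 - <<'E'
from h import *
crop('s0',235,215,325,305,4.4,'a'); crop('d0',325,250,425,340,4,'b')
a=cv2.imread('pics/a.png');b=cv2.imread('pics/b.png');h=max(a.shape[0],b.shape[0])
p=lambda i:cv2.copyMakeBorder(i,0,h-i.shape[0],0,0,0)
c=np.hstack([p(a),p(b)]);print(a.shape,b.shape);cv2.imwrite('pics/ab.png',c)
E
```

```text
(396, 396, 3) (360, 400, 3)
```

View pics/ab.png

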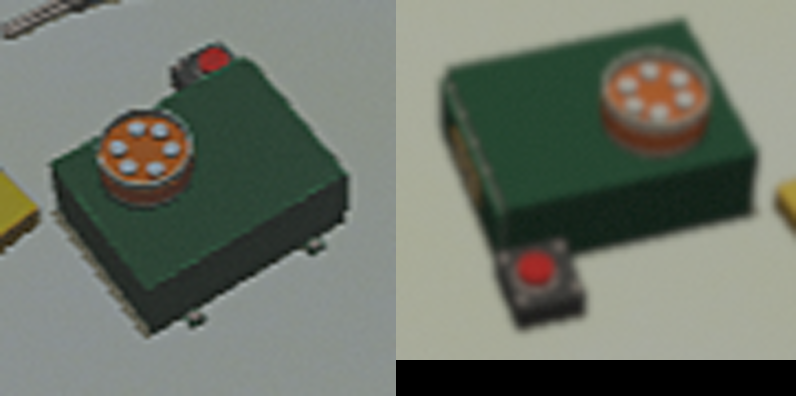

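```bash
cat > fit.py <<'E'
from h import *
from scipy.optimize import least_squares
M=np.array([[0,.0625,.058],[0,-.0625,.058],[.16,-.0625,.058],[.16,.0625,.058],[.010,-.088,.032]])
S=np.array([[348,178],[245,62],[52,163],[150,288],[213,61]])/4.4+[235,215]
D=(np.array([[445,70],[505,208],[755,152],[685,20],[536,269]])-[396,0])/4+[325,250]
def W(q,M=M):
    c,s=np.cos(q[2]),np.sin(q[2]); return np.c_[q[0]+c*M[:,0]-s*M[:,1],q[1]+s*M[:,0]+c*M[:,1],M[:,2]]
for v in (('s0',S),('d0',D)),(('s0',S),),(('d0',D),):
    r=least_squares(lambda q:np.concatenate([(proj(f,W(q))-P).ravel() for f,P in v]),[.5,-.1,0])
    print(r.x,np.degrees(r.x[2]),np.round(r.fun,1))
    print(W(r.x)[4],W(r.x,np.array([[-.005,0,.03]])))
E
python3 fit.py
```

```text
[ 0.55370514 -0.16329273  0.00445891] 0.2554769095284749 [-0.6 -0.7 -0.2 -1.6 -0.4  0.  -0.4  0.7  0.3 -0.4 -0.3 -0.9 -0.   0.2
  0.8  0.1 -0.5 -0.8 -0.6 -0.8]
[ 0.56409743 -0.25124727  0.032     ] [[ 0.54870519 -0.16331503  0.03      ]]
[ 0.55376688 -0.16143021  0.00149033] 0.08538967850517412 [-0.3 -0.2  0.1 -1.3 -0.2  0.3 -0.2  1.   0.6 -0. ]
[ 0.56389802 -0.24941521  0.032     ] [[ 0.54876689 -0.16143766  0.03      ]]
[ 0.55356812 -0.16478274  0.00613095] 0.35127750953341186 [-0.3 -0.5  0.1  0.6  1.   0.5 -0.4 -0.5 -0.5 -0.3]
[ 0.56410745 -0.25271978  0.032     ] [[ 0.54856821 -0.1648134   0.03      ]]
```

>>> play_rows(
  motion=[
    {"fingers":-1,"translation":[-46.0,57.9,0],"roll":-50.7},
    {"fingers":-1,"translation":[-46.0,57.9,0],"roll":-50.7},
    {"fingers":-1,"translation":[-46.0,57.9,0],"roll":-50.7},
    {"fingers":-1,"translation":[-46.0,57.9,0],"roll":-50.7},
    {"fingers":-1,"translation":[-46.0,57.9,0],"roll":-50.7},
    {"fingers":-1,"translation":[-46.0,57.9,0],"roll":-50.7},
    {"fingers":-1,"translation":[-46.0,57.9,0],"roll":-50.7},
    {"fingers":-1,"translation":[-46.0,57.9,0],"roll":-50.7},
    {"fingers":-1,"translation":[-46.0,57.9,0],"roll":-50.7},
    {"fingers":-1,"translation":[-46.0,57.9,0],"roll":-50.7},
    {"fingers":-1,"translation":[-46.0,57.9,0],"roll":-50.7},
    {"fingers":-1,"translation":[-46.0,57.9,0],"roll":-50.7},
    {"fingers":-1,"translation":[-46.0,57.9,0],"roll":-50.7},
    {"fingers":-1,"translation":[-46.0,57.9,0],"roll":-50.7},
    {"fingers":-1,"translation":[-46.0,57.9,0],"roll":-50.7},
    {"fingers":-1,"translation":[-46.0,57.9,0],"roll":-50.7},
    {"fingers":-1,"translation":[-46.0,57.9,0],"roll":-50.7},
    {"fingers":-1,"translation":[-46.0,57.9,0],"roll":-50.7},
    {"fingers":-1,"translation":[-46.0,57.9,0],"roll":-50.7},
    {"fingers":-1,"translation":[-46.0,57.9,0],"roll":-50.7},
  ],
)

```text
clock: 1.77
eef_pos: [0.5445, -0.2113, 0.243]
tool_rot: [0.532, 0.847, -0.001, 0.0]
ft_force: [0.3, 0.2, 0.0]
grip_width: 0.0852
```

```bash
python3 - <<'E'
from h import *
snap('wrist','w1'); s=bot.get_obs(); print(s['eef_pos'],s['tool_rot'],s['joint_pos'],s['ft_force'])
E
```

```text
[ 0.54317749 -0.20845821  0.24314157] [ 5.31723699e-01  8.46917072e-01 -3.50491596e-04 -1.12209036e-03] [-3.66315365e-01  4.08105661e-01  2.35228351e-01  1.40025632e+00
 -2.54440997e-04 -8.15841470e-01] [-0.19105629  0.32724992 -1.31549886]
```

View pics/w1.png

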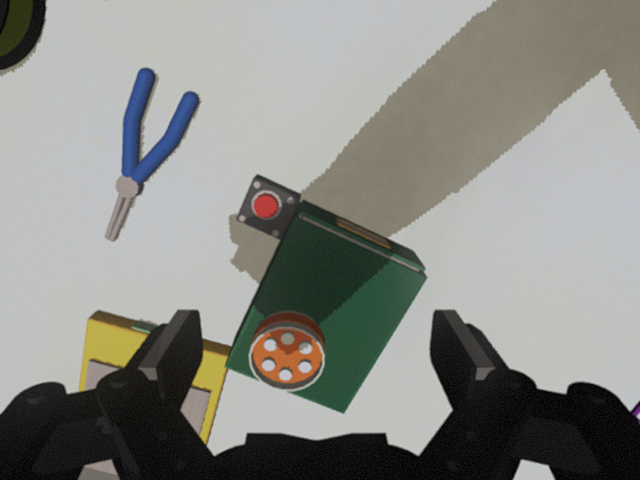

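Wrist: button centre at (265,206); case top corners FR (300,215), FL (425,273), RL (345,411), RR (228,367). The fingertips' far ends are near (180-200,311) and (435-458,311).

```bash
cat > fit2.py <<'E'
import fit
from fit import *
from scipy.spatial.transform import Rotation as R
P=np.array([[425,273],[300,215],[228,367],[345,411],[265,206]],float)
r=least_squares(lambda q:(proj('w1',W(q))-P).ravel(),[.5537,-.163,0])
print('wrist',r.x,np.degrees(r.x[2]),np.round(r.fun,1)); print(W(r.x)[4],W(r.x,np.array([[-.005,0,.03]])))
p=np.array([.54318,-.20846,.24314]);Q=R.from_quat([.5317,.8469,-.0004,-.0011])
for z in (0,.007,.014):
  for x in (-.057,-.0427,.0427,.057):
    print(z,x,[np.round(proj('w1',p+Q.apply([x,y,z]))[0]) for y in (-.011,.011)])
E
python3 fit2.py; python3 -c "
from h import *
crop('w1',100,290,300,440,2,'l');crop('w1',380,290,580,440,2,'r')
cv2.imwrite('pics/lr.png',cv2.convertScaleAbs(np.hstack([cv2.imread('pics/l.png'),cv2.imread('pics/r.png')]),alpha=2.5,beta=10))"
```

```text
[ 0.55370514 -0.16329273  0.00445891] 0.2554769095284749 [-0.6 -0.7 -0.2 -1.6 -0.4  0.  -0.4  0.7  0.3 -0.4 -0.3 -0.9 -0.   0.2
  0.8  0.1 -0.5 -0.8 -0.6 -0.8]
[ 0.56409743 -0.25124727  0.032     ] [[ 0.54870519 -0.16331503  0.03      ]]
[ 0.55376688 -0.16143021  0.00149033] 0.08538967850517412 [-0.3 -0.2  0.1 -1.3 -0.2  0.3 -0.2  1.   0.6 -0. ]
[ 0.56389802 -0.24941521  0.032     ] [[ 0.54876689 -0.16143766  0.03      ]]
[ 0.55356812 -0.16478274  0.00613095] 0.35127750953341186 [-0.3 -0.5  0.1  0.6  1.   0.5 -0.4 -0.5 -0.5 -0.3]
[ 0.56410745 -0.25271978  0.032     ] [[ 0.54856821 -0.1648134   0.03      ]]
wrist [ 0.55214439 -0.1623898   0.01337011] 0.7660510629360302 [ 4.4  1.4 -4.3 -0.4 -2.2 -0.7  1.5  1.3  0.8 -0.7]
[ 0.56332004 -0.25024824  0.032     ] [[ 0.54714484 -0.16245665  0.03      ]]
0 -0.057 [array([165., 308.]), array([172., 360.])]
0 -0.0427 [array([204., 309.]), array([209., 361.])]
0 0.0427 [array([441., 308.]), array([435., 360.])]
0 0.057 [array([480., 308.]), array([473., 360.])]
0.007 -0.057 [array([171., 300.]), array([178., 350.])]
0.007 -0.0427 [array([209., 300.]), array([214., 350.])]
0.007 0.0427 [array([436., 299.]), array([430., 350.])]
0.007 0.057 [array([473., 299.]), array([466., 350.])]
0.014 -0.057 [array([177., 292.]), array([183., 340.])]
0.014 -0.0427 [array([213., 292.]), array([218., 340.])]
0.014 0.0427 [array([431., 291.]), array([426., 340.])]
0.014 0.057 [array([467., 291.]), array([460., 340.])]
```

View pics/lr.png

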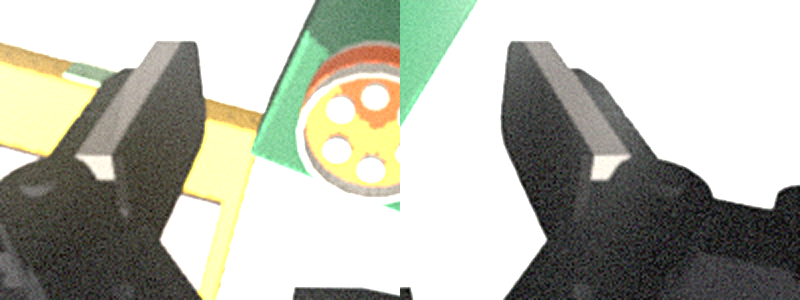

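>>> play_rows(
  motion=[
    {"fingers":-1,"translation":[-0.3,-0.3,0],"roll":-3.2},
    {"fingers":-1,"translation":[-0.3,-0.3,3],"roll":-3.2},
    {"fingers":-1,"translation":[-0.3,-0.3,6],"roll":-3.2},
    {"fingers":-1,"translation":[-0.3,-0.3,9],"roll":-3.2},
    {"fingers":-1,"translation":[-0.3,-0.3,12],"roll":-3.2},
    {"fingers":-1,"translation":[-0.3,-0.3,14],"roll":-3.2},
    {"fingers":-1,"translation":[-0.3,-0.3,16],"roll":-3.2},
    {"fingers":-1,"translation":[-0.3,-0.3,17.5],"roll":-3.2},
    {"fingers":-1,"translation":[-0.3,-0.3,18],"roll":-3.2},
    {"fingers":-1,"translation":[-0.3,-0.3,18],"roll":-3.2},
    {"fingers":-1,"translation":[-0.3,-0.3,18],"roll":-3.2},
    {"fingers":-1,"translation":[-0.3,-0.3,18],"roll":-3.2},
  ],
)

```text
clock: 2.82
eef_pos: [0.5423, -0.2094, 0.0668]
tool_rot: [0.506, 0.863, 0.0, 0.001]
ft_force: [0.3, 1.1, 0.1]
grip_width: 0.0851
```

```bash
python3 - <<'E'
from h import *
snap('wrist','w2'); snap('side','d2'); s=bot.get_obs(); print(s['clock'],s['eef_pos'],s['tool_rot'],s['ft_force'])
crop('d2',310,220,430,340,4,'d2c')
a=cv2.imread('pics/w2.png'); b=cv2.imread('pics/d2c.png')
a=cv2.resize(a,(448,336)); c=np.zeros((480,800,3),np.uint8); c[:336,:448]=a; c[:,448:]=b[:,60:412]
cv2.imwrite('pics/c2.png',cv2.convertScaleAbs(c,alpha=1.6,beta=5))
E
```

```text
2.9167 [ 0.54236985 -0.20966606  0.06681591] [5.05829274e-01 8.62632568e-01 2.20464257e-04 1.32238103e-03] [ 0.59714792 -0.56348966 -0.09815335]
```

View pics/c2.png

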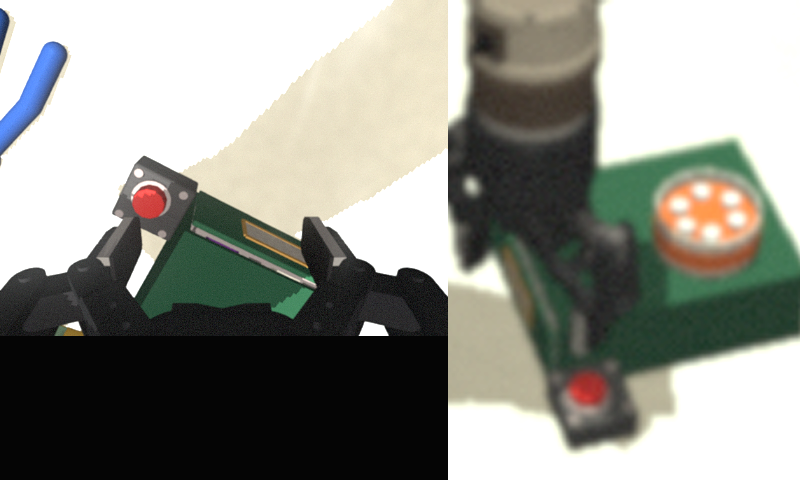

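Wrist: button at (214,287) full-size, left tip's near corner (~198,311). Side: the finger is above and beside the button. I'll check the relative position.

```bash
python3 - <<'E'
from h import *
from scipy.spatial.transform import Rotation as R
s=bot.get_obs(); p=s['eef_pos'];Q=R.from_quat(s['tool_rot'])
im=cv2.imread('pics/w2.png');h=cv2.cvtColor(im,cv2.COLOR_BGR2HSV)
m=((h[...,0]<8)|(h[...,0]>172))&(h[...,1]>150)&(h[...,2]>80)
n,l,st,c=cv2.connectedComponentsWithStats(m.astype(np.uint8));i=1+np.argmax(st[1:,4]);print(st[i],c[i])
for z in(.028,.032):
  b=atz('w2',*c[i],z);print(b,Q.inv().apply(b-p))
for x in (-.0427,-.05):
  for z in(-.002,0,.002): print(x,z,proj('w2',p+Q.apply([x,-.011,z]))[0])
crop('w2',160,250,300,350,5,'t2')
E
```

```text
[ 189  265   46   48 1552] [211.82345361 289.61533505]
[ 0.56547067 -0.25062807  0.028     ] [-4.69466829e-02  9.24802243e-05  3.89128434e-02]
[ 0.56324906 -0.25053954  0.032     ] [-0.04579291 -0.00179619  0.03490721]
-0.0427 -0.002 [192.68317372 310.56725314]
-0.0427 0 [194.3026076  307.91200153]
-0.0427 0.002 [195.88070143 305.32529612]
-0.05 -0.002 [172.3748848  310.45328754]
-0.05 0 [174.25505179 307.80557696]
-0.05 0.002 [176.08747874 305.22594322]
```

View pics/t2.png

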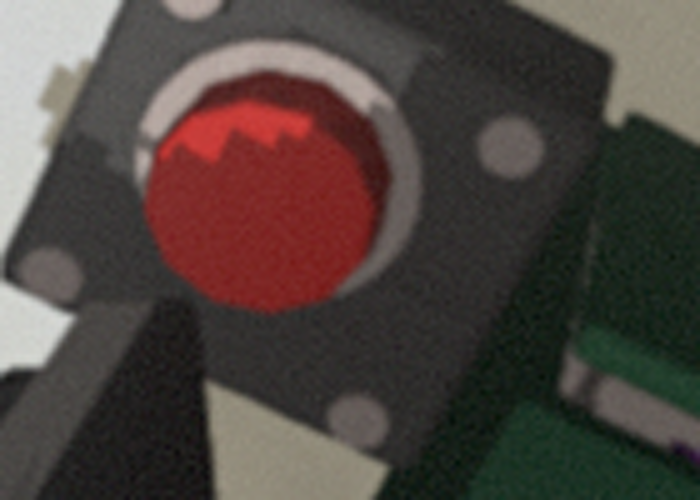

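>>> play_rows(
  motion=[
    {"fingers":-1,"translation":[0,0,1.2],"roll":0},
    {"fingers":-1,"translation":[0,0,2.2],"roll":0},
    {"fingers":-1,"translation":[0,0,2.8],"roll":0},
    {"fingers":-1,"translation":[0,0,3.0],"roll":0},
    {"fingers":-1,"translation":[0,0,3.0],"roll":0},
    {"fingers":-1,"translation":[0,0,3.0],"roll":0},
  ],
)

```text
clock: 3.42
eef_pos: [0.5414, -0.2095, 0.0353]
tool_rot: [0.506, 0.863, -0.0, -0.0]
ft_force: [-0.5, -0.1, -0.3]
grip_width: 0.0852
```

>>> play_rows(
  motion=[
    {"fingers":-1,"translation":[0,0,0.2],"roll":0},
    {"fingers":-1,"translation":[0,0,0.3],"roll":0},
    {"fingers":-1,"translation":[0,0,0.3],"roll":0},
  ],
)

```text
clock: 3.67
eef_pos: [0.5419, -0.2097, 0.0328]
tool_rot: [0.506, 0.863, 0.0, 0.001]
ft_force: [-0.8, 0.1, 1.2]
grip_width: 0.0855
```

>>> play_rows(
  motion=[
    {"fingers":-1,"translation":[0,0,0.1],"roll":0},
    {"fingers":-1,"translation":[0,0,0.2],"roll":0},
    {"fingers":-1,"translation":[0,0,0.2],"roll":0},
    {"fingers":-1,"translation":[0,0,0.2],"roll":0},
  ],
)

```text
clock: 4.0
eef_pos: [0.5418, -0.2097, 0.0306]
tool_rot: [0.506, 0.863, 0.0, 0.001]
ft_force: [0.2, -0.5, 3.0]
grip_width: 0.0858
```

>>> play_rows(
  motion=[
    {"fingers":-1,"translation":[0,0,0.1],"roll":0},
    {"fingers":-1,"translation":[0,0,0.2],"roll":0},
    {"fingers":-1,"translation":[0,0,0.3],"roll":0},
    {"fingers":-1,"translation":[0,0,0.3],"roll":0},
    {"fingers":-1,"translation":[0,0,0.3],"roll":0},
    {"fingers":-1,"translation":[0,0,0.3],"roll":0},
    {"fingers":-1,"translation":[0,0,0.3],"roll":0},
    {"fingers":-1,"translation":[0,0,0.3],"roll":0},
  ],
)

```text
clock: 4.67
eef_pos: [0.5409, -0.2095, 0.0275]
tool_rot: [0.506, 0.863, -0.0, -0.0]
ft_force: [-1.4, -0.0, 5.4]
grip_width: 0.0854
```

```bash
python3 - <<'E'
from h import *
snap('wrist','w3'); snap('side','d3'); s=bot.get_obs(); print(s['clock'],s['eef_pos'],s['tool_rot'],s['ft_force'],s['ft_torque'])
crop('d3',320,230,420,340,4,'d3c')
a=cv2.imread('pics/w3.png')[180:480,130:530]; b=cv2.imread('pics/d3c.png')
c=np.zeros((440,800,3),np.uint8); c[:300,:400]=a; c[:,400:]=b
cv2.imwrite('pics/c3.png',cv2.convertScaleAbs(c,alpha=1.7,beta=5))
E
```

```text
4.7667 [ 0.54085173 -0.20955075  0.02747591] [ 5.05703089e-01  8.62707430e-01 -3.76301899e-04 -3.66762578e-04] [-2.33874101 -0.04020669  5.1976029 ] [-0.18553687  0.30752287  0.22966222]
```

View pics/c3.png

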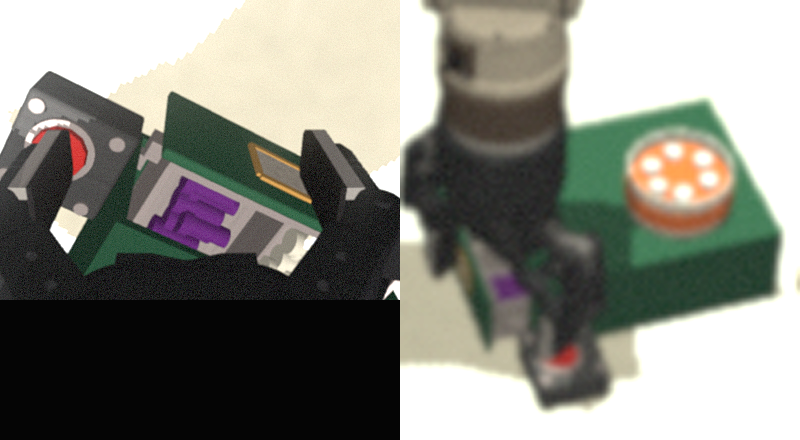

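The drawer is out and stopped against the right finger, and the left tip is on the pressed button (5.3 N). I'll hold a moment, then ease it out with a slight rise off the button.

>>> play_rows(
  motion=[
    {"fingers":-1,"translation":[0,0,0]},
    {"fingers":-1,"translation":[0,0,0]},
    {"fingers":-1,"translation":[0,0,0]},
    {"fingers":-1,"translation":[0,0,0]},
    {"fingers":-1,"translation":[0.05,-0.09,-0.1]},
    {"fingers":-1,"translation":[0.12,-0.22,-0.25]},
    {"fingers":-1,"translation":[0.24,-0.44,-0.4]},
    {"fingers":-1,"translation":[0.36,-0.66,-0.55]},
    {"fingers":-1,"translation":[0.48,-0.88,-0.7]},
    {"fingers":-1,"translation":[0.6,-1.1,-0.85]},
    {"fingers":-1,"translation":[0.72,-1.31,-1.0]},
    {"fingers":-1,"translation":[0.84,-1.53,-1.0]},
    {"fingers":-1,"translation":[0.96,-1.75,-1.0]},
    {"fingers":-1,"translation":[1.08,-1.97,-1.0]},
    {"fingers":-1,"translation":[1.2,-2.19,-1.0]},
    {"fingers":-1,"translation":[1.33,-2.41,-1.0]},
    {"fingers":-1,"translation":[1.45,-2.63,-1.0]},
    {"fingers":-1,"translation":[1.57,-2.85,-1.0]},
    {"fingers":-1,"translation":[1.69,-3.07,-1.0]},
    {"fingers":-1,"translation":[1.81,-3.29,-1.0]},
  ],
)

```text
schema error: expected keys fingers, translation, roll
```

```bash
python3 - <<'E'
from h import *
s=bot.get_obs(); print(s['clock'],s['eef_pos'],s['tool_rot'],s['ft_force'])
E
```

```text
4.7667 [ 0.54085173 -0.20955075  0.02747591] [ 5.05703089e-01  8.62707430e-01 -3.76301899e-04 -3.66762578e-04] [-2.33874101 -0.04020669  5.1976029 ]
```

>>> play_rows(
  motion=[
    {"fingers":-1,"roll":0,"translation":[0,0,0]},
    {"fingers":-1,"roll":0,"translation":[0,0,0]},
    {"fingers":-1,"roll":0,"translation":[0,0,0]},
    {"fingers":-1,"roll":0,"translation":[0,0,0]},
    {"fingers":-1,"roll":0,"translation":[0.05,-0.09,-0.1]},
    {"fingers":-1,"roll":0,"translation":[0.12,-0.22,-0.25]},
    {"fingers":-1,"roll":0,"translation":[0.24,-0.44,-0.4]},
    {"fingers":-1,"roll":0,"translation":[0.36,-0.66,-0.55]},
    {"fingers":-1,"roll":0,"translation":[0.48,-0.88,-0.7]},
    {"fingers":-1,"roll":0,"translation":[0.6,-1.1,-0.85]},
    {"fingers":-1,"roll":0,"translation":[0.72,-1.31,-1.0]},
    {"fingers":-1,"roll":0,"translation":[0.84,-1.53,-1.0]},
    {"fingers":-1,"roll":0,"translation":[0.96,-1.75,-1.0]},
    {"fingers":-1,"roll":0,"translation":[1.08,-1.97,-1.0]},
    {"fingers":-1,"roll":0,"translation":[1.2,-2.19,-1.0]},
    {"fingers":-1,"roll":0,"translation":[1.33,-2.41,-1.0]},
    {"fingers":-1,"roll":0,"translation":[1.45,-2.63,-1.0]},
    {"fingers":-1,"roll":0,"translation":[1.57,-2.85,-1.0]},
    {"fingers":-1,"roll":0,"translation":[1.69,-3.07,-1.0]},
    {"fingers":-1,"roll":0,"translation":[1.81,-3.29,-1.0]},
  ],
)

```text
clock: 6.43
eef_pos: [0.5037, -0.2096, 0.0374]
tool_rot: [0.506, 0.863, 0.0, 0.0]
ft_force: [-3.3, 2.0, -3.2]
grip_width: 0.0854
```

```bash
python3 - <<'E'
from h import *
s=bot.get_obs(); print(s['clock'],s['eef_pos'],s['tool_rot'],s['ft_force'])
E
```

```text
6.4333 [ 0.50373278 -0.2096011   0.03738053] [5.05872915e-01 8.62608001e-01 1.65998147e-04 5.08570089e-05] [-3.28830265  2.01918082 -3.18352596]
```

>>> play_rows(
  motion=[
    {"fingers":-1,"roll":0,"translation":[0.12,-0.22,0]},
    {"fingers":-1,"roll":0,"translation":[0.24,-0.44,0]},
    {"fingers":-1,"roll":0,"translation":[0.36,-0.66,0]},
    {"fingers":-1,"roll":0,"translation":[0.48,-0.88,0]},
    {"fingers":-1,"roll":0,"translation":[0.6,-1.1,0]},
    {"fingers":-1,"roll":0,"translation":[0.72,-1.31,0]},
    {"fingers":-1,"roll":0,"translation":[0.84,-1.53,0]},
    {"fingers":-1,"roll":0,"translation":[0.96,-1.75,0]},
    {"fingers":-1,"roll":0,"translation":[1.08,-1.97,0]},
    {"fingers":-1,"roll":0,"translation":[1.2,-2.19,0]},
    {"fingers":-1,"roll":0,"translation":[1.33,-2.41,0]},
    {"fingers":-1,"roll":0,"translation":[1.45,-2.63,0]},
    {"fingers":-1,"roll":0,"translation":[1.57,-2.85,0]},
    {"fingers":-1,"roll":0,"translation":[1.69,-3.07,0]},
    {"fingers":-1,"roll":0,"translation":[1.81,-3.29,0]},
    {"fingers":-1,"roll":0,"translation":[1.93,-3.5,0]},
    {"fingers":-1,"roll":0,"translation":[2.05,-3.72,0]},
    {"fingers":-1,"roll":0,"translation":[2.17,-3.94,0]},
    {"fingers":-1,"roll":0,"translation":[2.27,-4.12,0]},
    {"fingers":-1,"roll":0,"translation":[2.36,-4.29,0]},
  ],
)

```text
clock: 8.1
eef_pos: [0.4548, -0.2101, 0.0374]
tool_rot: [0.506, 0.863, 0.0, 0.0]
ft_force: [-2.4, 2.0, 0.1]
grip_width: 0.0856
```

>>> play_rows(
  motion=[
    {"fingers":-1,"roll":0,"translation":[0.08,-0.15,0]},
    {"fingers":-1,"roll":0,"translation":[0.16,-0.29,0]},
    {"fingers":-1,"roll":0,"translation":[0.24,-0.44,0]},
    {"fingers":-1,"roll":0,"translation":[0.32,-0.58,0]},
    {"fingers":-1,"roll":0,"translation":[0.4,-0.73,0]},
    {"fingers":-1,"roll":0,"translation":[0.48,-0.88,0]},
    {"fingers":-1,"roll":0,"translation":[0.56,-1.02,0]},
    {"fingers":-1,"roll":0,"translation":[0.64,-1.17,0]},
    {"fingers":-1,"roll":0,"translation":[0.72,-1.31,0]},
    {"fingers":-1,"roll":0,"translation":[0.8,-1.46,0]},
    {"fingers":-1,"roll":0,"translation":[0.88,-1.6,0]},
    {"fingers":-1,"roll":0,"translation":[0.96,-1.75,0]},
    {"fingers":-1,"roll":0,"translation":[1.04,-1.9,0]},
    {"fingers":-1,"roll":0,"translation":[1.12,-2.04,0]},
    {"fingers":-1,"roll":0,"translation":[1.2,-2.19,0]},
    {"fingers":-1,"roll":0,"translation":[1.2,-2.19,0]},
  ],
)

```text
clock: 9.43
eef_pos: [0.4295, -0.2102, 0.0373]
tool_rot: [0.506, 0.863, -0.0, -0.0]
ft_force: [0.9, -1.0, 0.5]
grip_width: 0.0859
```

```bash
python3 - <<'E'
from h import *
snap('wrist','w4'); snap('side','d4'); s=bot.get_obs(); print(s['clock'],s['eef_pos'],s['tool_rot'],s['ft_force'])
crop('d4',290,220,430,340,3.3,'d4c')
a=cv2.imread('pics/w4.png')[180:480,130:470]; b=cv2.imread('pics/d4c.png')
c=np.zeros((400,800,3),np.uint8); c[:300,:340]=a; c[:b.shape[0],340:]=b[:,:460]
cv2.imwrite('pics/c4.png',cv2.convertScaleAbs(c,alpha=1.7,beta=5))
E
```

```text
9.5333 [ 0.4299044  -0.21029166  0.03733262] [5.05933429e-01 8.62572526e-01 1.71456218e-05 3.92757637e-05] [-0.27732222  0.08075118  0.11995781]
```

View pics/c4.png

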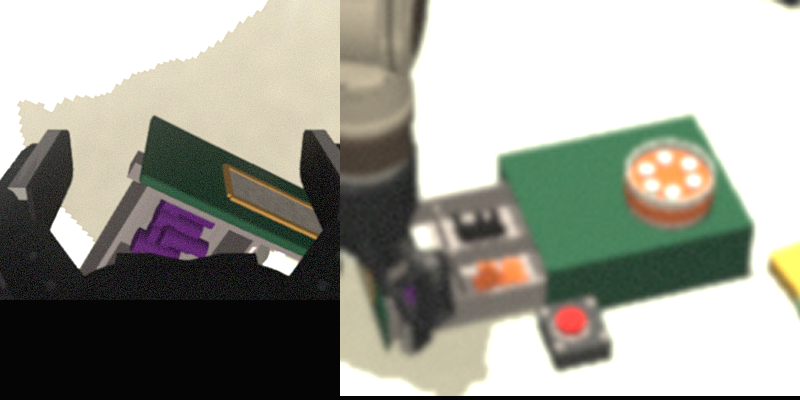

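Forces are near zero, and the finger has moved ~1 cm past the drawer's open position. The drawer is out, the button is back up and the tin hasn't moved. I'll back off further and lift.

>>> play_rows(
  motion=[
    {"fingers":-1,"roll":0,"translation":[0.5,-0.9,0]},
    {"fingers":-1,"roll":0,"translation":[1.0,-1.8,0]},
    {"fingers":-1,"roll":0,"translation":[1.5,-2.7,0]},
    {"fingers":-1,"roll":0,"translation":[1.9,-3.5,0]},
    {"fingers":-1,"roll":0,"translation":[1.9,-3.5,0]},
    {"fingers":-1,"roll":0,"translation":[1.9,-3.5,-2]},
    {"fingers":-1,"roll":0,"translation":[1.9,-3.5,-5]},
    {"fingers":-1,"roll":0,"translation":[1.9,-3.5,-8]},
    {"fingers":-1,"roll":0,"translation":[1.9,-3.5,-11]},
    {"fingers":-1,"roll":0,"translation":[1.9,-3.5,-14]},
    {"fingers":-1,"roll":0,"translation":[1.9,-3.5,-16]},
    {"fingers":-1,"roll":0,"translation":[1.9,-3.5,-16]},
    {"fingers":-1,"roll":0,"translation":[1.9,-3.5,-16]},
  ],
)

```text
clock: 10.62
eef_pos: [0.3909, -0.2113, 0.1986]
tool_rot: [0.506, 0.863, 0.0, 0.002]
ft_force: [-0.1, 0.4, -0.3]
grip_width: 0.0856
```

```bash
python3 - <<'E'
from h import *
snap('wrist','w5'); snap('side','d5'); s=bot.get_obs(); print(s['clock'],s['eef_pos'],s['ft_force'])
a=cv2.resize(cv2.imread('pics/w5.png'),(400,300)); b=cv2.resize(cv2.imread('pics/d5.png')[190:430,270:590],(400,300))
cv2.imwrite('pics/c5.png',cv2.convertScaleAbs(np.hstack([a,b]),alpha=1.6,beta=5))
from fit import W
q=[.5535,-.163,.006]
for d in (.105,.115,.12):
  P=W(q,np.array([[-.005-d,-.06,.052],[-.005-d,.06,.052]])); print(d,proj('w5',P)*.625,(proj('d5',P)-[270,190])*1.25+[400,0])
E
```

```text
10.7167 [ 0.38945699 -0.21049823  0.19643355] [-0.51332346  0.7598088   0.10184484]
[ 0.55370514 -0.16329273  0.00445891] 0.2554769095284749 [-0.6 -0.7 -0.2 -1.6 -0.4  0.  -0.4  0.7  0.3 -0.4 -0.3 -0.9 -0.   0.2
  0.8  0.1 -0.5 -0.8 -0.6 -0.8]
[ 0.56409743 -0.25124727  0.032     ] [[ 0.54870519 -0.16331503  0.03      ]]
[ 0.55376688 -0.16143021  0.00149033] 0.08538967850517412 [-0.3 -0.2  0.1 -1.3 -0.2  0.3 -0.2  1.   0.6 -0. ]
[ 0.56389802 -0.24941521  0.032     ] [[ 0.54876689 -0.16143766  0.03      ]]
[ 0.55356812 -0.16478274  0.00613095] 0.35127750953341186 [-0.3 -0.5  0.1  0.6  1.   0.5 -0.4 -0.5 -0.5 -0.3]
[ 0.56410745 -0.25271978  0.032     ] [[ 0.54856821 -0.1648134   0.03      ]]
0.105 [[166.69043497 172.64492301]
 [250.96107668 214.4565641 ]] [[445.80680755 153.85998332]
 [430.52461401 109.77755794]]
0.115 [[170.45430029 165.86234131]
 [255.2493104  208.44972732]] [[440.58948018 155.02143159]
 [425.59852038 110.80710659]]
0.12 [[172.36420694 162.42175258]
 [257.42011123 205.40430848]] [[437.97494356 155.60344245]
 [423.13026666 111.32296101]]
```

View pics/c5.png

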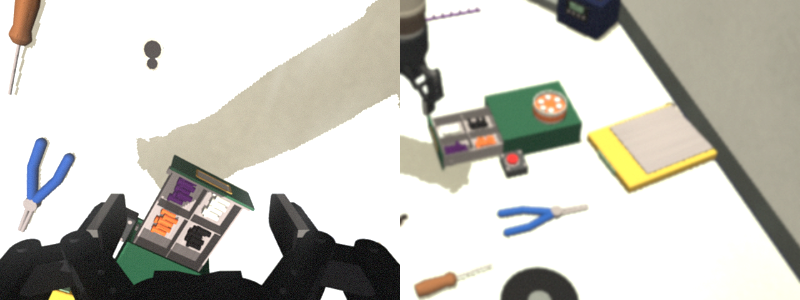

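The front's top corners are at about (172,160) and (253,208) in the wrist half, which fits 0.115 m open. The gripper is clear of everything, so I'm handing in.

```bash
python3 -c "
from workcell import bot
print(bot.job_done())"
```

```text
the job is handed in; nothing more can be done
None
```

The drawer is fully open and the job is handed in, at about 11 s on the robot clock.

- **Release:** I pressed the red button with one fingertip to about 5.3 N, with the other finger waiting by my estimate 17 mm in front of the drawer. The drawer was resting against that finger with the button still down, seen in the wrist picture and held for about 0.4 s more.
- **Letting out:** I eased the fingertip off the button and backed the finger away at about 30 mm/s, slower near the end, until the drawer reached its stop. Then I moved the finger clear of the front and lifted away.

**Last checks:**
- The front's corners in the final wrist picture fit an opening of about 115 mm.
- Wrist forces were below 1 N (noise level), and the robot is touching nothing.
- The button is back up. The tin and plier look undisturbed. I did not compare the other bystanders closely.

**Disagreements:**
- The first wrist-camera fit of the case had errors of up to 4 pixels and put its angle at 0.8° against 0.3° from the other cameras. The button position still agreed to about 1 mm.
- The force along the drawer's travel read only about 2–3 N while I held it, where the stated spring would give 4–5 N.
- While I raised the finger off the button, there was a brief vertical drag of about 3 N. It was gone by the next readings.

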